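# Tip the carrier plate out of its scoop-front bin and lay it in the specimen tray

### The job

Get the aluminium carrier plate out of the narrow blue storage bin: raise one end of it up over the bin's low front lip so that it lies tilted there, then lift it clear and lay it gently, flat on the floor of the specimen tray, and let go. Do not drop the plate, and leave the glass dish beside the bin and the two mounts in the tray where they stand.

Things in the scene. Friction and masses are not known exactly. Their poses are not given: they have to be found in the camera images.
- bin: Blue plastic storage bin, fixed, open on top, 198 x 68 mm outside, walls and floor 4 mm thick (inside 60 mm wide, floor 4 mm above the worktop). Origin: on the worktop between its sides; x runs from front to rear, z up; front face (card holder) at x = -95 mm, rear face at +103 mm. Rear wall and sides 52 mm high; the front 51 mm of the sides only 38 mm. Place and yaw vary; it may swap places with the tray.
- bin_lip (a point): Middle of the top outer edge of the bin's 38 mm high front lip; same axes as the bin. Bin and plate are smooth, friction between them 0.45 to 0.75: pushed up until its front end stands 15 to 28 mm out past this lip, the plate stays there by itself, tilted about 30 degrees; pushed out some 45 mm it tips over and falls.
- bin_ramp (a point): Foot of the ramp inside the bin, on its floor: here, 44 mm ahead of the bin's origin, the flat floor (which reaches back to the rear wall) ends and a straight ramp of 35 degrees rises to the top of the front lip. Same axes as the bin.
- plate_center (a point): Centre (half-way up) of the loose carrier plate: aluminium, a dark rectangle on both faces, 90 (its x) x 54 (y) x 8 mm (z), 0.08 to 0.15 kg. It starts flat and lengthwise on the bin's floor, -x end toward the ramp, with 36 to 48 mm of free floor behind its +x end but only 3 mm beside each long side: no finger fits down there. Either face may end up on top.
- plate_front (a point): Middle of the plate's end face that points to the bin's front lip at the start (45 mm along the plate's -x from its centre, half-way up); same axes as the plate.
- tray: Fixed aluminium specimen tray with a green floor, 145 mm (its x) x 210 mm (its y), 16 mm high, walls and floor 2 mm thick; origin under its middle on the worktop. The two mounts stand at its +y end; the rest of it is free.
- red_mount_center (a point): Centre of the loose red cylindrical specimen mount, 30 mm across, 21 mm high, standing in the tray about 80 mm toward the tray's +y. To be left alone.
- green_mount_center (a point): Centre of the loose green cylindrical specimen mount, 30 mm across, 21 mm high, standing in the tray about 80 mm toward the tray's +y. To be left alone.
- dish_center (a point): Centre of the loose round glass dish holding small cut samples, 68 mm across, 16 mm high, standing on the worktop 85 to 105 mm from the bin's centre line on its +y side. To be left alone.
Not all that is in view belongs to the job. Of the things that look like the part that bears plate_center, take the one that is farthest to the robot's right at the start.

How it is judged:
By the outcome, as a careful person would: the job done as asked, in the order asked, and still so for the second after the job is handed in, with the robot touching nothing.
It also fails if it takes over 59 s, if anything falls off the work surface, if the arm or the gripper's body presses on something with over 40 N, if the wrist force passes 120 N, or if a joint passes its speed limit or range.

### The arm

A 6-joint arm with a two-finger parallel gripper is mounted at the origin on a cart in front of the work surface, level with it; the furniture and walls round the work are solid. World frame = base frame: x ahead of the robot, y to its left, z up, the work surface at z = 0. Lengths are in mm, angles in rad, forces in N, time in s.
With the tool pointing down it reaches from about 275 to 1000 mm from the base axis. Payload 8.4 kg.
Tool frame: the origin (TCP) lies midway between the tips of the shut fingers; the grasp point (between the pads) lies 19 mm behind it; z points along the fingers, y is the line along which they close (so a half turn about z gives the same grasp; the last joint's range is limited). The gripper opens to 85 mm and grips with 20 to 120 N. Pads are 22 mm wide; open, the fingers measure 114 mm over their backs; the gripper's body (76 mm by 85 mm) begins 54 mm behind the grasp point. The pads swing forward as they close: fully open they stand 13 mm farther back than shut.
Start: joints at [1.14, 0.353, 1.633, -0, 1.155, -0.002], TCP at [259.861, 568.419, 231.281] pointing down, gripper open.
Joint ranges: [-2.63, 2.63], [-0.92, 2.1], [0.06, 2.66], [-1.3, 4.44], [0, 2.69], [-3.02, 3.02]. Speed limits (rad/s): [2.22, 2.22, 2.79, 3.14, 3.14, 3.14].

### API

Orientations are given as [roll, pitch, yaw] about the fixed x, y, z axes, in that order (R = Rz(yaw) Ry(pitch) Rx(roll)).
In Python, from rig import monitor, imaging, r gives the robot as it stands.
- The arm moves only by the tool drive_tool, never from a script. Its argument "plan" is a list of rows, each an object of numbers: "x", "y", "z": the shift along the tool's x, y, z in units of 50 mm (1.0 is 50 mm); "ax", "ay", "az": the turn, a rotation vector about the tool's x, y, z in units of 6 degrees (1.0 is 6 degrees); "hand": the finger opening in mm, from 0 to 85.4. In form: [{"x": .., "y": .., "z": .., "ax": .., "ay": .., "az": .., "hand": ..}, ...]. A call has 1 to 8 rows; each row is the pose to reach, as a shift and turn from the pose commanded when the call began, along the tool's axes at that moment; what a row does not reach only later rows make up. A row lasts 1/10 s, in which the tool goes at most 50 mm and 8.59 degrees, less where a joint would pass 70% of its speed; a pose out of reach is approached as far as the arm can. A call with a gripper value outside its range is refused whole. The fingers move at their own pace and stop on an object; "grip_force" is the grip in N (left out, the last holds). Time passes only in rows, so rows that repeat a pose let the fingers close. It gives the time, the measured TCP pose, the force, the opening and the grip force at its end, in the units of the state.
- monitor.sense(): the state, without advancing time (a new reading comes with each control period).
- imaging.grab_frame(name): name is "scene" or "top" or "wrist"; returns the picture (420x560x3 uint8, red, green, blue); there is no depth.
- imaging.camera_info(name): a dict with "mtx" (3x3 intrinsics, pixels), "dist" ([k1, k2, p1, p2, k3] as OpenCV has them; the pictures are not rectified), "R" (3x3) and "t" (3): a world point X has camera coordinates R X + t. Camera axes: x right, y down, z forward; pixel columns grow to the right and rows downward; lengths in mm; the calibration is good to about 2 mm. A picture is of the moment at which its call begins: read the wrist's pose just before it. camera_info takes no time and is no camera call; for the wrist camera it gives the pose at the moment of the call.
- r.sign_off(): hands the job in; it is judged then, once.
The state is a dict: "clock": time; "qpos": joint angles; "qvel": joint speeds; "joint_efforts": joint torques, N m; "eef_pos": TCP position; "tcp_rot": TCP orientation; "contact_force": force on the tool from outside, world axes, zero at the start; "wrist_torque": the same for the moment, N m; "opening": opening from 0.0 (shut) to 1.0 (fully open); "grasp_force": force on a finger pad.
Only numpy, scipy, OpenCV 4.12 (cv2) and the standard library are available. Lean on these libraries where they do the work, as an engineer would, in place of code of your own. Each camera call takes 0.05 s, during which the arm holds its last target. There are 200 camera calls.

## Working session

There is one attempt and no reset: what is moved stays moved. The work goes in short steps, Python scripts to look and compute and a tool call to move; the robot and the scene stay as the last step left them, time stands still between calls to the robot, and variables do not carry over. Pictures are saved under pics/ and viewed, at most 10 in all, crops included, and the job is handed in when it is done.

Besides the shell and the picture viewer there is one more tool, called after "Emit:" as a command line: name --argument value ..., lists and objects as JSON in quotes. drive_tool: Moves the arm, as the interface text tells. Its arguments: {"type":"object","properties":{"plan":{"type":"array","items":{"type":"object","properties":{"x":{"type":"number"},"y":{"type":"number"},"z":{"type":"number"},"ax":{"type":"number"},"ay":{"type":"number"},"az":{"type":"number"},"hand":{"type":"number"}}}},"grip_force":{"type":"number"}},"required":["plan"]}

```bash
mkdir -p pics; ls
python3 - <<'E'
from rig import monitor, imaging, r
import cv2
s=monitor.sense();print({k:s[k] for k in('clock','eef_pos','tcp_rot','opening')})
for n in('scene','top'):
    f=imaging.grab_frame(n);cv2.imwrite(f'pics/{n}0.png',f[:,:,::-1])
    c=imaging.camera_info(n);print(n,c)
E
```

```text
pics
{'clock': 0.0, 'eef_pos': array([259.62933457, 567.98120505, 230.53672091]), 'tcp_rot': array([-3.14015664e+00, -6.95015538e-06,  2.71285245e+00]), 'opening': 0.9974030370735714}
scene {'mtx': array([[430.66112445,   0.        , 289.13715332],
       [  0.        , 430.66112445, 215.28597766],
       [  0.        ,   0.        ,   1.        ]]), 'dist': array([-0.13969339,  0.        ,  0.        ,  0.        ,  0.        ]), 'R': array([[-0.75122643, -0.66000732, -0.00701326],
       [-0.26680696,  0.31336652, -0.91138108],
       [ 0.60371591, -0.68278237, -0.41150375]]), 't': array([411.53067669, 167.98746705, 605.22122642])}
top {'mtx': array([[513.51300351,   0.        , 273.16205667],
       [  0.        , 513.51300351, 208.45116536],
       [  0.        ,   0.        ,   1.        ]]), 'dist': array([0.05995271, 0.        , 0.        , 0.        , 0.        ]), 'R': array([[-0.00890261, -0.99981906, -0.01681041],
       [-0.99749788,  0.0100585 , -0.06997713],
       [ 0.07013356,  0.01614537, -0.99740694]]), 't': array([  67.93193064,  526.05383725, 1077.23825508])}
```

View pics/top0.png

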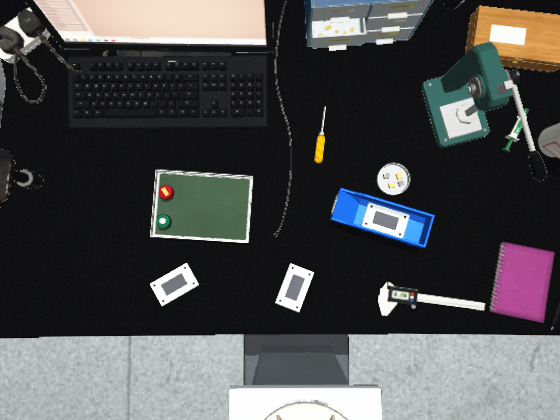

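View pics/scene0.png

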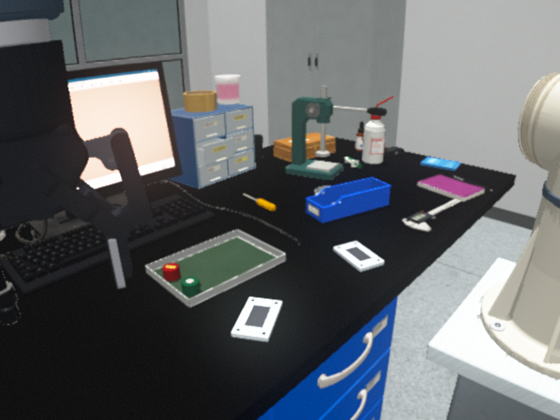

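The top view shows the bin at about (383,217) with its front end on the left, holding the right-most plate at about (385,220). The dish is at (394,180), the tray at (203,207) with the mounts on its left (+y) side, and there are two decoy plates at (174,284) and (295,288). The scene view confirms the card holder is on the bin's +y end.

```bash
cat > h.py <<'E'
from rig import monitor, imaging, r
import cv2, numpy as np
from scipy.spatial.transform import Rotation as Ro
def ray(c,px,z):
    px=np.atleast_2d(np.asarray(px,float)); 
    u=cv2.undistortPoints(px[:,None],c['mtx'],c['dist'])[:,0]
    R,t=np.array(c['R']),np.array(c['t']); o=-R.T@t
    d=np.c_[u,np.ones(len(u))]@R
    return o+d*((z-o[2])/d[:,2])[:,None]
def big(m): return max(cv2.findContours(m.astype(np.uint8),cv2.RETR_EXTERNAL,cv2.CHAIN_APPROX_NONE)[0],key=cv2.contourArea)
def move(pos,R):  # shift/turn in tool units from the present pose to TCP pos, rotation R
    s=monitor.sense(); R0=Ro.from_euler('xyz',s['tcp_rot'])
    sh=R0.inv().apply(np.asarray(pos)-s['eef_pos'])/50; tu=np.degrees((R0.inv()*R).as_rotvec())/6
    print('shift',sh.round(3),'turn',tu.round(3))
E
python3 - <<'E'
from h import *
f=imaging.grab_frame('top');c=imaging.camera_info('top')
hsv=cv2.cvtColor(f,cv2.COLOR_RGB2HSV)
H,S,V=[hsv[...,i].astype(int) for i in range(3)]
roi=np.zeros(H.shape,bool);roi[180:255,320:445]=1
bl=roi&(H>98)&(H<128)&(S>120)&(V>60)
k=big(bl);hull=cv2.convexHull(k)
print('hull area',cv2.contourArea(hull)); ap=cv2.approxPolyDP(hull,3,True)[:,0];print('bin px',ap.tolist());print(ray(c,ap,52).round(1));print('38',ray(c,ap,38).round(1))
inner=np.zeros(H.shape,np.uint8);cv2.drawContours(inner,[hull],-1,1,-1)
w=(inner>0)&(S<70)&(V>90)
kw=big(w);rw=cv2.minAreaRect(kw);b=ray(c,cv2.boxPoints(rw),12)
print('plate white',b.round(1),b.mean(0),np.linalg.norm(b-np.roll(b,1,0),axis=1))
pm=np.zeros(H.shape,np.uint8);cv2.drawContours(pm,[cv2.convexHull(kw)],-1,1,-1)
pm=cv2.erode(pm,np.ones((5,5)))
dk=(pm>0)&(V<120);b=ray(c,cv2.boxPoints(cv2.minAreaRect(big(dk))),12);print('dark',b.mean(0))
tr=np.zeros(H.shape,bool);tr[160:250,140:265]=1
kt=cv2.convexHull(big(tr&(S<60)&(V>110)));b=ray(c,cv2.boxPoints(cv2.minAreaRect(kt)),16);print('tray',b.round(1),b.mean(0),np.linalg.norm(b-np.roll(b,1,0),axis=1))
for n,m in(('red',(H<8)|(H>172)),('green',(H>70)&(H<90)&(V>85))):
    k=big(tr&m&(S>120));(x,y),q=cv2.minEnclosingCircle(k);print(n,(x,y),q,ray(c,[x,y],23))
print(ray(c,[394,180],16))
cv2.imwrite('pics/crop.png',cv2.resize(f[150:260,320:450,::-1],None,fx=6,fy=5,interpolation=cv2.INTER_CUBIC)[:590,:790])
E
```

```text
hull area 3572.5
bin px [[339, 189], [433, 214], [425, 247], [329, 219]]
[[ 563.3  -74.2   52. ]
 [ 509.7 -264.6   52. ]
 [ 442.5 -246.4   52. ]
 [ 501.4  -52.6   52. ]]
38 [[ 564.8  -75.8   38. ]
 [ 510.5 -268.7   38. ]
 [ 442.4 -250.3   38. ]
 [ 502.1  -53.8   38. ]]
plate white [[ 489.4 -123.9   12. ]
 [ 539.5 -140.3   12. ]
 [ 511.5 -226.8   12. ]
 [ 461.7 -210.3   12. ]] [ 500.54209509 -175.33610848   12.        ] [90.68508067 52.69367421 90.92914681 52.42296561]
dark [ 507.17366461 -216.39311015   12.        ]
tray [[470.  327.2  16. ]
 [615.9 318.2  16. ]
 [598.8 106.   16. ]
 [453.3 117.   16. ]] [534.50858094 217.08216742  16.        ] [210.94482093 146.11167384 212.89470391 145.94845931]
red (165.71621704101562, 191.6621551513672) 7.649872303009033 [[564.61498916 291.82767813  23.        ]]
green (162.44444274902344, 220.88888549804688) 6.822359561920166 [[502.27101351 298.41655393  23.        ]]
[[ 585.12135231 -195.33541198   16.        ]]
```

View pics/crop.png

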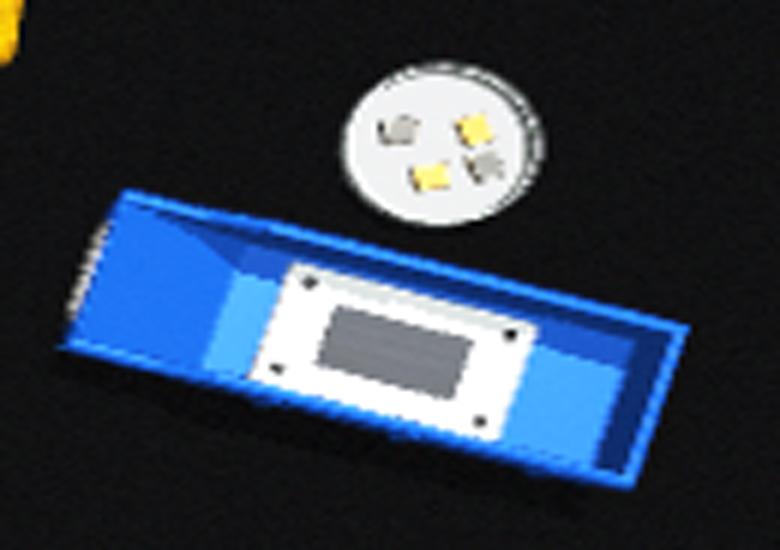

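The crop shows the bin front (card holder) at left, the plate flat in the bin, and free floor behind it to the right. The measured sizes match: bin length 199 mm, plate 91x53 mm and tray 146x212 mm. Next I move above the gap behind the plate.

```bash
cat >> h.py <<'E'
B0=np.array([506,-156.3,0]); bx=np.array([-.290,-.957,0]); by=np.array([.957,-.290,0])
def B(x,y,z): return B0+bx*x+by*y+[0,0,z]
def down(tilt=0): # tool z tilted by tilt deg toward the bin front, tool x toward front
    a=np.radians(tilt); tz=-bx*np.sin(a)+np.array([0,0,-np.cos(a)]); x=np.cross(by,tz)
    return Ro.from_matrix(np.c_[x,by,tz])
E
python3 -c "
from h import *
move(B(83,0,150),down())"
```

```text
shift [-10.727 -12.771   1.628] turn [-9.0000e-03  7.0000e-03  1.3715e+01]
```

Emit:
drive_tool --plan '[{"x": -5.0, "y": -6.0, "z": 0, "az": 7, "hand": 0}, {"x": -5.0, "y": -6.0, "z": 0, "az": 7, "hand": 0}, {"x": -5.0, "y": -6.0, "z": 0, "az": 7, "hand": 0}, {"x": -10.73, "y": -12.77, "z": 1.63, "az": 13.72, "hand": 0}, {"x": -10.73, "y": -12.77, "z": 1.63, "az": 13.72, "hand": 0}, {"x": -10.73, "y": -12.77, "z": 1.63, "az": 13.72, "hand": 0}, {"x": -10.73, "y": -12.77, "z": 1.63, "az": 13.72, "hand": 0}, {"x": -10.73, "y": -12.77, "z": 1.63, "az": 13.72, "hand": 0}]'

```text
invalid input
```

```bash
python3 -c "
from h import *
move(B(83,0,150),down());s=monitor.sense();print(s['eef_pos'],s['clock'],s['opening'],s['qpos'])"
```

```text
shift [-10.727 -12.771   1.628] turn [-9.0000e-03  7.0000e-03  1.3715e+01]
[259.70367353 568.0961941  230.72461879] 0.15 1.001590876077123 [ 1.13960599e+00  3.53522443e-01  1.63393684e+00  1.43650188e-05
  1.15521783e+00 -2.37551653e-03]
```

Emit:
drive_tool --plan '[{"x": -5.0, "y": -6.0, "z": 0, "ax": 0, "ay": 0, "az": 7, "hand": 0}, {"x": -5.0, "y": -6.0, "z": 0, "ax": 0, "ay": 0, "az": 7, "hand": 0}, {"x": -5.0, "y": -6.0, "z": 0, "ax": 0, "ay": 0, "az": 7, "hand": 0}, {"x": -5.0, "y": -6.0, "z": 0, "ax": 0, "ay": 0, "az": 7, "hand": 0}, {"x": -10.73, "y": -12.77, "z": 1.63, "ax": 0, "ay": 0, "az": 13.72, "hand": 0}, {"x": -10.73, "y": -12.77, "z": 1.63, "ax": 0, "ay": 0, "az": 13.72, "hand": 0}, {"x": -10.73, "y": -12.77, "z": 1.63, "ax": 0, "ay": 0, "az": 13.72, "hand": 0}, {"x": -10.73, "y": -12.77, "z": 1.63, "ax": 0, "ay": 0, "az": 13.72, "hand": 0}]' --grip_force 40

```text
clock: 0.95
eef_pos: [365.6, 182.5, 205.7]
tcp_rot: [3.141, -0.0, 1.507]
contact_force: [1.3, 0.6, 0.1]
opening: -0.003
grasp_force: 0.0
```

```bash
python3 -c "
from h import *
move(B(83,0,150),down());s=monitor.sense();print(s['eef_pos'],s['clock'],s['opening'],s['qpos'])"
```

```text
shift [-8.2    2.853  1.113] turn [ 0.004 -0.003  2.202]
[365.59252545 182.50477877 205.65949721] 0.95 -0.0030564199799248855 [ 4.59382877e-01  3.81629938e-02  2.09572481e+00 -6.24196001e-05
  1.00718032e+00  5.23047855e-01]
```

Emit:
drive_tool --plan '[{"x": -8.2, "y": 2.85, "z": 1.11, "ax": 0, "ay": 0, "az": 2.2, "hand": 0}, {"x": -8.2, "y": 2.85, "z": 1.11, "ax": 0, "ay": 0, "az": 2.2, "hand": 0}, {"x": -8.2, "y": 2.85, "z": 1.11, "ax": 0, "ay": 0, "az": 2.2, "hand": 0}, {"x": -8.2, "y": 2.85, "z": 1.11, "ax": 0, "ay": 0, "az": 2.2, "hand": 0}, {"x": -8.2, "y": 2.85, "z": 1.11, "ax": 0, "ay": 0, "az": 2.2, "hand": 0}, {"x": -8.2, "y": 2.85, "z": 1.11, "ax": 0, "ay": 0, "az": 2.2, "hand": 0}, {"x": -8.2, "y": 2.85, "z": 1.11, "ax": 0, "ay": 0, "az": 2.2, "hand": 0}, {"x": -8.2, "y": 2.85, "z": 1.11, "ax": 0, "ay": 0, "az": 2.2, "hand": 0}]'

```text
clock: 1.75
eef_pos: [473.9, -199.6, 154.7]
tcp_rot: [3.142, -0.0, 1.282]
contact_force: [0.3, -0.2, -0.8]
opening: 0.001
grasp_force: 0.0
```

Emit:
drive_tool --plan '[{"x": 0, "y": 0, "z": 0, "ax": 0, "ay": 0, "az": 0, "hand": 0}, {"x": 0, "y": 0, "z": 0, "ax": 0, "ay": 0, "az": 0, "hand": 0}]'

```text
clock: 1.95
eef_pos: [473.5, -198.2, 154.5]
tcp_rot: [-3.14, -0.0, 1.28]
contact_force: [-0.9, 0.9, -0.0]
opening: -0.009
grasp_force: 0.0
```

```bash
python3 -c "
from h import *
move(B(83,0,150),down());s=monitor.sense();print(s['eef_pos'],s['clock'],s['opening'],s['qpos'])
f=imaging.grab_frame('wrist');c=imaging.camera_info('wrist');print(c['R'],c['t'])
P=np.array([B(99,30,4),B(99,-30,4),B(65,27,12),B(65,-27,12),B(103,34,52),B(103,-34,52),B(83,0,4)])
px=cv2.projectPoints(P,cv2.Rodrigues(np.array(c['R']))[0],np.array(c['t']),c['mtx'],c['dist'])[0][:,0]
print(px.round())
g=f.copy()
for p in px: cv2.drawMarker(g,tuple(int(v) for v in p),(255,0,0),0,10)
cv2.imwrite('pics/w1.png',g[:,:,::-1]);cv2.imwrite('pics/w1raw.png',f[:,:,::-1])"
```

```text
shift [-0.67   0.378  0.088] turn [-0.012 -0.003  0.032]
[ 473.4548752  -198.24097528  154.45391189] 1.95 -0.009038660435368847 [-3.99548851e-01  2.74043643e-01  1.94127396e+00  1.76562733e-04
  9.27594348e-01 -1.08738662e-01]
[[ 0.95828991 -0.28579265 -0.00173293]
 [-0.27521054 -0.92440826  0.2640616 ]
 [-0.0770688  -0.25257065 -0.96450426]] [-508.49062699  -66.35017263  291.02360865]
[[325. 245.]
 [268. 245.]
 [325. 216.]
 [271. 216.]
 [337. 269.]
 [262. 269.]
 [297. 231.]]
```

View pics/w1.png

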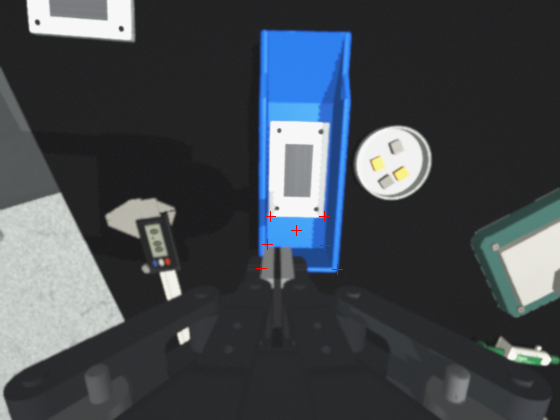

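The wrist view confirms the estimate: the projected rear plate edge (row 216), the rear wall and the sides all land on the real edges, and the fingers are shut. Next I shift over the gap and go down.

Emit:
drive_tool --plan '[{"x": -0.67, "y": 0.38, "z": 0.1, "ax": 0, "ay": 0, "az": 0.03, "hand": 0}, {"x": -0.67, "y": 0.38, "z": 0.1, "ax": 0, "ay": 0, "az": 0.03, "hand": 0}, {"x": -0.67, "y": 0.38, "z": 0.1, "ax": 0, "ay": 0, "az": 0.03, "hand": 0}, {"x": -0.67, "y": 0.38, "z": 0.8, "ax": 0, "ay": 0, "az": 0.03, "hand": 0}, {"x": -0.67, "y": 0.38, "z": 1.5, "ax": 0, "ay": 0, "az": 0.03, "hand": 0}, {"x": -0.67, "y": 0.38, "z": 1.7, "ax": 0, "ay": 0, "az": 0.03, "hand": 0}, {"x": -0.67, "y": 0.38, "z": 1.7, "ax": 0, "ay": 0, "az": 0.03, "hand": 0}, {"x": -0.67, "y": 0.38, "z": 1.7, "ax": 0, "ay": 0, "az": 0.03, "hand": 0}]'

```text
clock: 2.8
eef_pos: [483.2, -234.5, 71.2]
tcp_rot: [3.141, 0.0, 1.28]
contact_force: [-0.3, -0.7, 0.0]
opening: -0.001
grasp_force: 0.0
```

```bash
python3 -c "
from h import *
move(B(83,0,8),down());s=monitor.sense();print(s['eef_pos'],s['clock'],s['contact_force'])"
```

```text
shift [-0.03  -0.018  1.263] turn [0.008 0.    0.032]
[ 483.15659937 -234.51718424   71.15317831] 2.8 [-0.2829414  -0.73381365  0.03388316]
```

Emit:
drive_tool --plan '[{"x": -0.03, "y": -0.02, "z": 0.4, "ax": 0, "ay": 0, "az": 0.03, "hand": 0}, {"x": -0.03, "y": -0.02, "z": 0.7, "ax": 0, "ay": 0, "az": 0.03, "hand": 0}, {"x": -0.03, "y": -0.02, "z": 0.9, "ax": 0, "ay": 0, "az": 0.03, "hand": 0}, {"x": -0.03, "y": -0.02, "z": 1.0, "ax": 0, "ay": 0, "az": 0.03, "hand": 0}, {"x": -0.03, "y": -0.02, "z": 1.1, "ax": 0, "ay": 0, "az": 0.03, "hand": 0}, {"x": -0.03, "y": -0.02, "z": 1.2, "ax": 0, "ay": 0, "az": 0.03, "hand": 0}, {"x": -0.03, "y": -0.02, "z": 1.26, "ax": 0, "ay": 0, "az": 0.03, "hand": 0}, {"x": -0.03, "y": -0.02, "z": 1.26, "ax": 0, "ay": 0, "az": 0.03, "hand": 0}]'

```text
clock: 3.6
eef_pos: [481.4, -236.1, 7.1]
tcp_rot: [3.141, 0.0, 1.276]
contact_force: [-0.0, 0.3, 1.3]
opening: 0.003
grasp_force: 0.0
```

```bash
python3 -c "
from h import *
move(B(-23.3,0,8),down());s=monitor.sense();print(s['eef_pos'],s['clock'],s['contact_force'])"
```

```text
shift [ 2.136  0.008 -0.019] turn [ 0.002  0.    -0.003]
[ 481.37382635 -236.08593122    7.05178987] 3.6 [-0.0255713   0.33779501  1.33186972]
```

Emit:
drive_tool --plan '[{"x": 0.1, "y": 0, "z": 0, "ax": 0, "ay": 0, "az": 0, "hand": 0}, {"x": 0.2, "y": 0, "z": 0, "ax": 0, "ay": 0, "az": 0, "hand": 0}, {"x": 0.3, "y": 0, "z": 0, "ax": 0, "ay": 0, "az": 0, "hand": 0}, {"x": 0.4, "y": 0, "z": 0, "ax": 0, "ay": 0, "az": 0, "hand": 0}, {"x": 0.5, "y": 0, "z": 0, "ax": 0, "ay": 0, "az": 0, "hand": 0}, {"x": 0.6, "y": 0, "z": 0, "ax": 0, "ay": 0, "az": 0, "hand": 0}, {"x": 0.7, "y": 0, "z": 0, "ax": 0, "ay": 0, "az": 0, "hand": 0}, {"x": 0.8, "y": 0, "z": 0, "ax": 0, "ay": 0, "az": 0, "hand": 0}]'

```text
clock: 4.4
eef_pos: [493.0, -197.4, 7.1]
tcp_rot: [3.141, 0.0, 1.276]
contact_force: [-0.7, -2.5, 2.9]
opening: 0.0
grasp_force: 0.5
```

Emit:
drive_tool --plan '[{"x": 0.1, "y": 0, "z": 0, "ax": 0, "ay": 0, "az": 0, "hand": 0}, {"x": 0.2, "y": 0, "z": 0, "ax": 0, "ay": 0, "az": 0, "hand": 0}, {"x": 0.3, "y": 0, "z": 0, "ax": 0, "ay": 0, "az": 0, "hand": 0}, {"x": 0.4, "y": 0, "z": 0, "ax": 0, "ay": 0, "az": 0, "hand": 0}, {"x": 0.5, "y": 0, "z": 0, "ax": 0, "ay": 0, "az": 0, "hand": 0}, {"x": 0.6, "y": 0, "z": 0, "ax": 0, "ay": 0, "az": 0, "hand": 0}, {"x": 0.7, "y": 0, "z": 0, "ax": 0, "ay": 0, "az": 0, "hand": 0}, {"x": 0.8, "y": 0, "z": 0, "ax": 0, "ay": 0, "az": 0, "hand": 0}]'

```text
clock: 5.2
eef_pos: [504.6, -159.2, 7.1]
tcp_rot: [3.142, 0.0, 1.276]
contact_force: [-1.0, -1.5, 5.6]
opening: 0.002
grasp_force: 0.2
```

```bash
python3 -c "
from h import *
move(B(-23.3,0,8),down());s=monitor.sense();print(s['eef_pos'],s['clock'],s['contact_force'])
f=imaging.grab_frame('wrist');c=imaging.camera_info('wrist')
P=np.array([B(-95,30,38),B(-95,-30,38),B(-115,27,50),B(-115,-27,50)])
px=cv2.projectPoints(P,cv2.Rodrigues(np.array(c['R']))[0],np.array(c['t']),c['mtx'],c['dist'])[0][:,0]
print(px.round())
cv2.imwrite('pics/w2.png',f[:,:,::-1])"
```

```text
shift [ 0.53   0.01  -0.018] turn [ 0.001  0.001 -0.004]
[ 504.57260511 -159.18697835    7.12031481] 5.2 [-0.97645466 -1.46203459  5.63185185]
[[371.  35.]
 [193.  35.]
 [378. -55.]
 [187. -55.]]
```

View pics/w2.png

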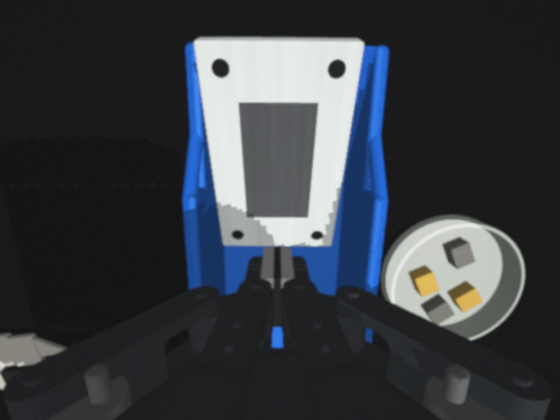

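The plate is riding up the ramp, its rear edge at row 246 touching the fingers and its front edge at row 38 near the lip. The force is small, so I continue the push.

Emit:
drive_tool --plan '[{"x": 0.07, "y": 0, "z": 0, "ax": 0, "ay": 0, "az": 0, "hand": 0}, {"x": 0.14, "y": 0, "z": 0, "ax": 0, "ay": 0, "az": 0, "hand": 0}, {"x": 0.21, "y": 0, "z": 0, "ax": 0, "ay": 0, "az": 0, "hand": 0}, {"x": 0.28, "y": 0, "z": 0, "ax": 0, "ay": 0, "az": 0, "hand": 0}, {"x": 0.35, "y": 0, "z": 0, "ax": 0, "ay": 0, "az": 0, "hand": 0}, {"x": 0.42, "y": 0, "z": 0, "ax": 0, "ay": 0, "az": 0, "hand": 0}, {"x": 0.48, "y": 0, "z": 0, "ax": 0, "ay": 0, "az": 0, "hand": 0}, {"x": 0.48, "y": 0, "z": 0, "ax": 0, "ay": 0, "az": 0, "hand": 0}]'

```text
clock: 6.05
eef_pos: [511.7, -135.8, 7.1]
tcp_rot: [3.142, -0.0, 1.276]
contact_force: [1.4, 1.6, 6.3]
opening: -0.002
grasp_force: 0.3
```

```bash
python3 -c "
from h import *
move(B(-23.3,0,8),down());s=monitor.sense();print(s['eef_pos'],s['clock'],s['contact_force'])
f=imaging.grab_frame('top');g=imaging.grab_frame('scene')
a=cv2.resize(f[170:255,315:445],None,fx=4,fy=4,interpolation=cv2.INTER_CUBIC);b=cv2.resize(g[150:235,280:410],None,fx=4,fy=4,interpolation=cv2.INTER_CUBIC)
cv2.imwrite('pics/p3.png',cv2.resize(np.hstack([a,b]),(800,262))[:,:,::-1])
for n,P in (('top',[B(-95,0,38),B(-115,27,50),B(-115,-27,50)]),('scene',[B(-95,-34,38),B(-115,27,50),B(-115,-27,50)])):
  c=imaging.camera_info(n);print(cv2.projectPoints(np.array(P),cv2.Rodrigues(np.array(c['R']))[0],np.array(c['t']),c['mtx'],c['dist'])[0][:,0].round(1).tolist())
"
```

```text
shift [ 0.04   0.011 -0.017] turn [ 0.001 -0.005 -0.006]
[ 511.66235007 -135.75393665    7.14244675] 6.05 [1.36183001 1.60731619 6.25027398]
[[334.3, 203.9], [329.1, 188.3], [322.0, 213.3]]
[[322.2, 207.1], [299.1, 195.0], [312.9, 202.8]]
```

View pics/p3.png

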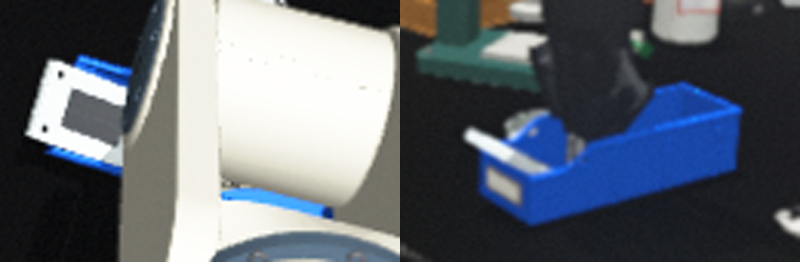

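The plate's front edge is at about (331,189) to (323,213) in the top view, so it stands out past the lip by about 17 mm. I push 3 mm further, then back off and go up.

Emit:
drive_tool --plan '[{"x": 0.03, "y": 0, "z": 0, "ax": 0, "ay": 0, "az": 0, "hand": 0}, {"x": 0.07, "y": 0, "z": 0, "ax": 0, "ay": 0, "az": 0, "hand": 0}, {"x": 0.07, "y": 0, "z": 0, "ax": 0, "ay": 0, "az": 0, "hand": 0}, {"x": 0.0, "y": 0, "z": 0, "ax": 0, "ay": 0, "az": 0, "hand": 0}, {"x": -0.1, "y": 0, "z": 0, "ax": 0, "ay": 0, "az": 0, "hand": 0}, {"x": -0.3, "y": 0, "z": 0, "ax": 0, "ay": 0, "az": 0, "hand": 0}, {"x": -0.5, "y": 0, "z": 0, "ax": 0, "ay": 0, "az": 0, "hand": 0}, {"x": -0.5, "y": 0, "z": 0, "ax": 0, "ay": 0, "az": 0, "hand": 0}]'

```text
clock: 6.95
eef_pos: [504.1, -160.8, 7.2]
tcp_rot: [3.141, -0.0, 1.275]
contact_force: [-0.9, -1.7, 5.5]
opening: 0.001
grasp_force: 0.0
```

Emit:
drive_tool --plan '[{"x": 0, "y": 0, "z": -0.3, "ax": 0, "ay": 0, "az": 0, "hand": 0}, {"x": 0, "y": 0, "z": -1, "ax": 0, "ay": 0, "az": 0, "hand": 0}, {"x": 0, "y": 0, "z": -2, "ax": 0, "ay": 0, "az": 0, "hand": 0}, {"x": 0, "y": 0, "z": -3, "ax": 0, "ay": 0, "az": 0, "hand": 0}, {"x": 0, "y": 0, "z": -3.0, "ax": 0, "ay": 0, "az": 0, "hand": 75}, {"x": 0, "y": 0, "z": -3.0, "ax": 0, "ay": 0, "az": 0, "hand": 75}, {"x": 0, "y": 0, "z": -3.0, "ax": 0, "ay": 0, "az": 0, "hand": 75}, {"x": 0, "y": 0, "z": -3.0, "ax": 0, "ay": 0, "az": 0, "hand": 75}]'

```text
clock: 7.75
eef_pos: [502.9, -159.9, 155.3]
tcp_rot: [-3.138, -0.0, 1.276]
contact_force: [0.3, 0.2, 0.0]
opening: 0.683
grasp_force: 0.0
```

```bash
python3 -c "
from h import *
s=monitor.sense();print(s['eef_pos'],s['clock'],s['contact_force'],s['opening'])
f=imaging.grab_frame('wrist');c=imaging.camera_info('wrist')
v=cv2.cvtColor(f,cv2.COLOR_RGB2HSV).astype(int)
cv2.imwrite('pics/w4.png',f[:,:,::-1])
P=np.array([B(-95,34,38),B(-95,-34,38),B(-115.6,27,50.4),B(-115.6,-27,50.4),B(-38,27,4),B(-34,27,11),B(-34,-27,11)])
print(cv2.projectPoints(P,cv2.Rodrigues(np.array(c['R']))[0],np.array(c['t']),c['mtx'],c['dist'])[0][:,0].round().tolist())"
```

```text
[ 502.94926599 -159.88422847  155.27931589] 7.75 [0.33936036 0.22101552 0.03696726] 0.682945432167642
[[323.0, 88.0], [239.0, 88.0], [317.0, 57.0], [245.0, 57.0], [308.0, 155.0], [309.0, 160.0], [252.0, 160.0]]
```

View pics/w4.png

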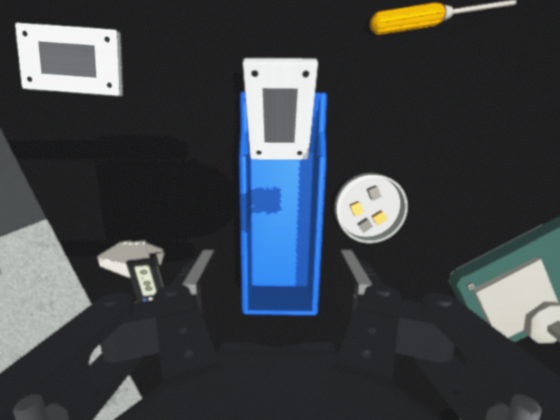

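The plate stays tilted over the lip by itself, front edge at row 58 (columns 245–318) and rear at about row 158. That matches the model: about 20 mm out, about 31° tilt. Next is a tilted grasp across its width at the front end.

```bash
python3 -c "
from h import *
move(B(-75.6,0,93.8),down(31));s=monitor.sense();print(s['qpos'])"
```

```text
shift [1.599 0.038 1.232] turn [-0.029  5.165 -0.013]
[-3.10804422e-01  2.94748549e-01  1.90888936e+00  1.03081137e-04
  9.41161456e-01 -1.61772006e-02]
```

Emit:
drive_tool --plan '[{"x": 0.8, "y": 0.04, "z": 0, "ax": 0, "ay": 1.3, "az": 0, "hand": 72}, {"x": 1.6, "y": 0.04, "z": 0.3, "ax": 0, "ay": 2.6, "az": 0, "hand": 72}, {"x": 1.6, "y": 0.04, "z": 0.6, "ax": 0, "ay": 3.9, "az": 0, "hand": 72}, {"x": 1.6, "y": 0.04, "z": 0.9, "ax": 0, "ay": 5.17, "az": 0, "hand": 72}, {"x": 1.6, "y": 0.04, "z": 1.23, "ax": 0, "ay": 5.17, "az": 0, "hand": 72}, {"x": 1.6, "y": 0.04, "z": 1.23, "ax": 0, "ay": 5.17, "az": 0, "hand": 72}, {"x": 1.6, "y": 0.04, "z": 1.23, "ax": 0, "ay": 5.17, "az": 0, "hand": 72}, {"x": 1.6, "y": 0.04, "z": 1.23, "ax": 0, "ay": 5.17, "az": 0, "hand": 72}]'

```text
clock: 8.6
eef_pos: [529.9, -83.9, 96.4]
tcp_rot: [3.14, -0.54, 1.278]
contact_force: [0.3, 0.6, -0.9]
opening: 0.842
grasp_force: 0.0
```

```bash
python3 -c "
from h import *
move(B(-106.5,0,42.4),down(31));s=monitor.sense();print(s['eef_pos'],s['clock'],s['contact_force'],s['opening'])
f=imaging.grab_frame('wrist');c=imaging.camera_info('wrist')
cv2.imwrite('pics/w5.png',f[:,:,::-1])
P=np.array([B(-95,34,38),B(-95,-34,38),B(-110.4,27,57.3),B(-110.4,-27,57.3),B(-34,27,11),B(-34,-27,11)])
print(cv2.projectPoints(P,cv2.Rodrigues(np.array(c['R']))[0],np.array(c['t']),c['mtx'],c['dist'])[0][:,0].round().tolist())"
```

```text
shift [-0.035 -0.038  1.237] turn [0.003 0.011 0.013]
[529.88042499 -83.9175618   96.37241607] 8.6 [ 0.26455261  0.56214957 -0.94537743] 0.8419708424032836
[[322.0, 245.0], [229.0, 245.0], [315.0, 218.0], [236.0, 218.0], [311.0, 330.0], [240.0, 330.0]]
```

View pics/w5.png

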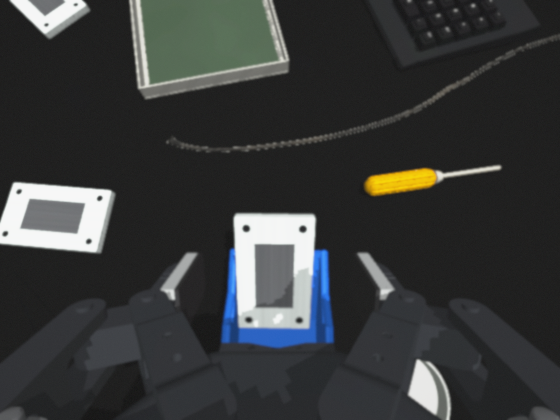

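The tilted view shows the plate's front edge at row 214 (columns 235–316), centred between the fingers, and the lip at about row 250. The plate is about 2 mm further out than modelled, so I adjust the approach slightly and go in.

Emit:
drive_tool --plan '[{"x": 0.0, "y": -0.03, "z": 0.3, "ax": 0, "ay": 0.1, "az": 0, "hand": 72}, {"x": 0.0, "y": -0.03, "z": 0.6, "ax": 0, "ay": 0.1, "az": 0, "hand": 72}, {"x": 0.0, "y": -0.03, "z": 0.85, "ax": 0, "ay": 0.1, "az": 0, "hand": 72}, {"x": 0.0, "y": -0.03, "z": 1.0, "ax": 0, "ay": 0.1, "az": 0, "hand": 72}, {"x": 0.0, "y": -0.03, "z": 1.1, "ax": 0, "ay": 0.1, "az": 0, "hand": 72}, {"x": 0.0, "y": -0.03, "z": 1.18, "ax": 0, "ay": 0.1, "az": 0, "hand": 72}, {"x": 0.0, "y": -0.03, "z": 1.22, "ax": 0, "ay": 0.1, "az": 0, "hand": 72}, {"x": 0.0, "y": -0.03, "z": 1.22, "ax": 0, "ay": 0.1, "az": 0, "hand": 72}]'

```text
clock: 9.45
eef_pos: [537.0, -53.9, 43.2]
tcp_rot: [-3.142, -0.552, 1.276]
contact_force: [1.1, 0.9, -0.7]
opening: 0.844
grasp_force: 0.0
```

```bash
python3 -c "
from h import *
move(B(-106.5,0,42.4),down(31.6));s=monitor.sense();print(s['eef_pos'],s['clock'],s['contact_force'],s['opening'])
f=imaging.grab_frame('wrist');cv2.imwrite('pics/w6.png',f[:,:,::-1])"
```

```text
shift [-0.016  0.     0.009] turn [ 0.002 -0.003 -0.004]
[537.01600613 -53.93968886  43.20028481] 9.45 [ 1.07544098  0.88272177 -0.69346239] 0.8439611473146197
```

View pics/w6.png

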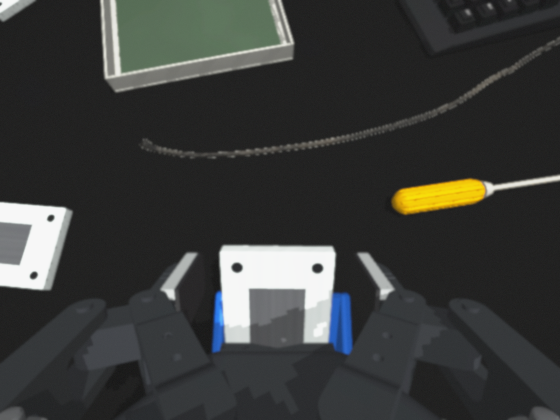

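The plate (columns 220–335, front at row 248) is centred between the pads (197 and 358), and the lip is behind it at about row 293. I close the gripper.

Emit:
drive_tool --plan '[{"x": 0, "y": 0, "z": 0, "ax": 0, "ay": 0, "az": 0, "hand": 60}, {"x": 0, "y": 0, "z": 0, "ax": 0, "ay": 0, "az": 0, "hand": 56}, {"x": 0, "y": 0, "z": 0, "ax": 0, "ay": 0, "az": 0, "hand": 52}, {"x": 0, "y": 0, "z": 0, "ax": 0, "ay": 0, "az": 0, "hand": 45}, {"x": 0, "y": 0, "z": 0, "ax": 0, "ay": 0, "az": 0, "hand": 45}, {"x": 0, "y": 0, "z": 0, "ax": 0, "ay": 0, "az": 0, "hand": 45}, {"x": 0, "y": 0, "z": 0, "ax": 0, "ay": 0, "az": 0, "hand": 45}]' --grip_force 80

```text
clock: 10.2
eef_pos: [537.2, -54.4, 43.8]
tcp_rot: [3.141, -0.552, 1.277]
contact_force: [-2.0, -4.2, 6.4]
opening: 0.609
grasp_force: 81.8
```

Emit:
drive_tool --plan '[{"x": -0.05, "y": 0, "z": -0.09, "ax": 0, "ay": 0, "az": 0, "hand": 45}, {"x": -0.1, "y": 0, "z": -0.17, "ax": 0, "ay": 0, "az": 0, "hand": 45}, {"x": -0.15, "y": 0, "z": -0.26, "ax": 0, "ay": 0, "az": 0, "hand": 45}, {"x": -0.15, "y": 0, "z": -0.26, "ax": 0, "ay": 0, "az": 0, "hand": 45}]'

```text
clock: 10.6
eef_pos: [533.2, -67.3, 50.7]
tcp_rot: [3.141, -0.552, 1.276]
contact_force: [0.2, 0.1, -0.7]
opening: 0.601
grasp_force: 83.3
```

```bash
python3 -c "
from h import *
s=monitor.sense();print(s['eef_pos'],s['clock'],s['contact_force'],s['opening'],s['grasp_force'])
f=imaging.grab_frame('wrist');g=imaging.grab_frame('scene')
b=cv2.resize(g[130:240,270:420],(400,293),interpolation=cv2.INTER_CUBIC)
cv2.imwrite('pics/w7.png',np.hstack([cv2.resize(f,(391,293)),b])[:,:,::-1])"
```

```text
[533.19370269 -67.27112951  50.67956476] 10.6 [ 0.2293582   0.1259204  -0.70531486] 0.6011952001313267 83.32561612129211
```

View pics/w7.png

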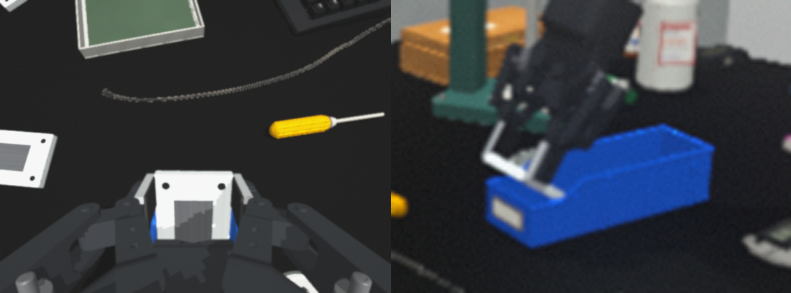

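My lift direction had the x sign wrong, so the plate also moved back about 13 mm. It is still held firmly (83 N, pads on both edges, near-zero outside force) and clear of the lip. Now I lift straight up.

Emit:
drive_tool --plan '[{"x": 0.1, "y": 0, "z": -0.17, "ax": 0, "ay": 0, "az": 0, "hand": 45}, {"x": 0.26, "y": 0, "z": -0.43, "ax": 0, "ay": 0, "az": 0, "hand": 45}, {"x": 0.47, "y": 0, "z": -0.77, "ax": 0, "ay": 0, "az": 0, "hand": 45}, {"x": 0.73, "y": 0, "z": -1.2, "ax": 0, "ay": 0, "az": 0, "hand": 45}, {"x": 0.99, "y": 0, "z": -1.62, "ax": 0, "ay": 0, "az": 0, "hand": 45}, {"x": 1.25, "y": 0, "z": -2.05, "ax": 0, "ay": 0, "az": 0, "hand": 45}, {"x": 1.25, "y": 0, "z": -2.05, "ax": 0, "ay": 0, "az": 0, "hand": 45}, {"x": 1.25, "y": 0, "z": -2.05, "ax": 0, "ay": 0, "az": 0, "hand": 45}]'

```text
clock: 11.5
eef_pos: [533.0, -67.0, 171.5]
tcp_rot: [3.14, -0.551, 1.278]
contact_force: [-0.4, -1.0, -1.2]
opening: 0.603
grasp_force: 84.2
```

```bash
python3 -c "
from h import *
s=monitor.sense();print(s['eef_pos'],s['clock'],s['contact_force'],s['opening'],s['grasp_force'])
move([534.8,221.1,100],Ro.from_euler('xyz',[np.pi,0,1.491]))
f=imaging.grab_frame('wrist');cv2.imwrite('pics/w8.png',f[:,:,::-1])
c=imaging.camera_info('wrist')
v=cv2.cvtColor(f,cv2.COLOR_RGB2HSV); m=(v[...,1]<60)&(v[...,2]>150); m[:,:150]=0;m[:,400:]=0;m[:200]=0
k=big(m);print(cv2.boundingRect(k),cv2.minAreaRect(k))"
```

```text
[532.98488744 -67.03567507 171.5374077 ] 11.5 [-0.39987227 -1.00069795 -1.22565895] 0.602767398098111 84.22345519065857
shift [ 3.959 -1.638  4.111] turn [ 0.579 -5.243 -1.991]
(194, 244, 167, 99) ((276.8129577636719, 293.71783447265625), (166.01145935058594, 97.9894027709961), 0.8425242304801941)
```

Emit:
drive_tool --plan '[{"x": 0.4, "y": -0.16, "z": 0.41, "ax": 0.06, "ay": -0.52, "az": -0.2, "hand": 45}, {"x": 0.99, "y": -0.41, "z": 1.03, "ax": 0.14, "ay": -1.31, "az": -0.5, "hand": 45}, {"x": 1.58, "y": -0.66, "z": 1.64, "ax": 0.23, "ay": -2.1, "az": -0.8, "hand": 45}, {"x": 2.18, "y": -0.9, "z": 2.26, "ax": 0.32, "ay": -2.88, "az": -1.1, "hand": 45}, {"x": 2.77, "y": -1.15, "z": 2.88, "ax": 0.41, "ay": -3.67, "az": -1.39, "hand": 45}, {"x": 3.37, "y": -1.39, "z": 3.49, "ax": 0.49, "ay": -4.46, "az": -1.69, "hand": 45}, {"x": 3.96, "y": -1.64, "z": 4.11, "ax": 0.58, "ay": -5.24, "az": -1.99, "hand": 45}, {"x": 3.96, "y": -1.64, "z": 4.11, "ax": 0.58, "ay": -5.24, "az": -1.99, "hand": 45}]'

```text
clock: 12.35
eef_pos: [533.2, 228.2, 97.2]
tcp_rot: [-3.138, 0.001, 1.499]
contact_force: [0.5, -0.4, -0.3]
opening: 0.606
grasp_force: 84.2
```

Emit:
drive_tool --plan '[{"x": 0, "y": 0, "z": 0, "ax": 0, "ay": 0, "az": 0, "hand": 45}, {"x": 0, "y": 0, "z": 0, "ax": 0, "ay": 0, "az": 0, "hand": 45}]'

```text
clock: 12.55
eef_pos: [533.9, 220.2, 98.4]
tcp_rot: [-3.138, -0.001, 1.49]
contact_force: [0.2, -0.4, -0.4]
opening: 0.603
grasp_force: 84.2
```

```bash
python3 -c "
from h import *
s=monitor.sense();print(s['eef_pos'],s['clock'],s['contact_force'],s['opening'],s['grasp_force'])
move([534.8,221.1,20],Ro.from_euler('xyz',[np.pi,0,1.491]))
f=imaging.grab_frame('wrist');g=imaging.grab_frame('scene')
c=imaging.camera_info('wrist')
b=cv2.resize(g[190:340,110:320],(410,293),interpolation=cv2.INTER_CUBIC)
cv2.imwrite('pics/w9.png',np.hstack([cv2.resize(f,(390,293)),b])[:,:,::-1])"
```

```text
[533.87617089 220.17795019  98.42636278] 12.55 [ 0.17549945 -0.41210649 -0.40699397] 0.6025036003999342 84.18002843856812
shift [0.019 0.023 1.568] turn [-0.035 -0.006 -0.009]
```

View pics/w9.png

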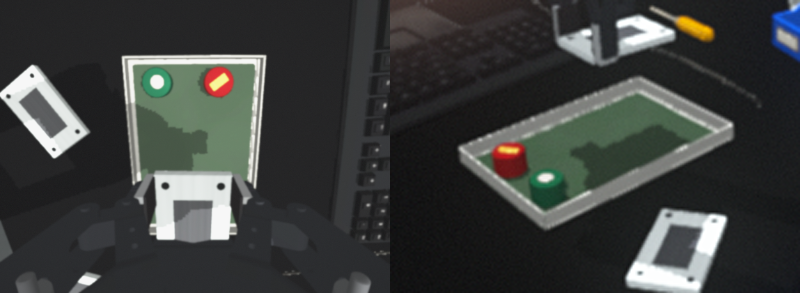

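The plate is held level above the free part of the tray, and the mounts are untouched at its far end. Now I lower it, and from here I check by numbers only because I have used up the pictures.

Emit:
drive_tool --plan '[{"x": 0.02, "y": 0.02, "z": 0.3, "ax": 0, "ay": 0, "az": 0, "hand": 45}, {"x": 0.02, "y": 0.02, "z": 0.7, "ax": 0, "ay": 0, "az": 0, "hand": 45}, {"x": 0.02, "y": 0.02, "z": 1.1, "ax": 0, "ay": 0, "az": 0, "hand": 45}, {"x": 0.02, "y": 0.02, "z": 1.4, "ax": 0, "ay": 0, "az": 0, "hand": 45}, {"x": 0.02, "y": 0.02, "z": 1.6, "ax": 0, "ay": 0, "az": 0, "hand": 45}, {"x": 0.02, "y": 0.02, "z": 1.75, "ax": 0, "ay": 0, "az": 0, "hand": 45}, {"x": 0.02, "y": 0.02, "z": 1.75, "ax": 0, "ay": 0, "az": 0, "hand": 45}, {"x": 0.02, "y": 0.02, "z": 1.75, "ax": 0, "ay": 0, "az": 0, "hand": 45}]'

```text
clock: 13.45
eef_pos: [536.1, 222.3, 12.1]
tcp_rot: [-3.141, -0.001, 1.49]
contact_force: [-0.4, 0.3, -1.1]
opening: 0.605
grasp_force: 84.2
```

Emit:
drive_tool --plan '[{"x": 0, "y": 0, "z": 0.02, "ax": 0, "ay": 0, "az": 0, "hand": 45}, {"x": 0, "y": 0, "z": 0.04, "ax": 0, "ay": 0, "az": 0, "hand": 45}, {"x": 0, "y": 0, "z": 0.06, "ax": 0, "ay": 0, "az": 0, "hand": 45}, {"x": 0, "y": 0, "z": 0.06, "ax": 0, "ay": 0, "az": 0, "hand": 45}]'

```text
clock: 13.85
eef_pos: [535.8, 222.3, 8.9]
tcp_rot: [-3.14, -0.001, 1.491]
contact_force: [0.5, -0.7, -0.4]
opening: 0.606
grasp_force: 84.2
```

Emit:
drive_tool --plan '[{"x": 0, "y": 0, "z": 0.02, "ax": 0, "ay": 0, "az": 0, "hand": 45}, {"x": 0, "y": 0, "z": 0.04, "ax": 0, "ay": 0, "az": 0, "hand": 45}, {"x": 0, "y": 0, "z": 0.06, "ax": 0, "ay": 0, "az": 0, "hand": 45}, {"x": 0, "y": 0, "z": 0.06, "ax": 0, "ay": 0, "az": 0, "hand": 45}]'

```text
clock: 14.25
eef_pos: [535.6, 222.2, 5.6]
tcp_rot: [-3.14, -0.001, 1.49]
contact_force: [-0.1, -0.4, -0.2]
opening: 0.602
grasp_force: 84.2
```

Emit:
drive_tool --plan '[{"x": 0, "y": 0, "z": 0.02, "ax": 0, "ay": 0, "az": 0, "hand": 45}, {"x": 0, "y": 0, "z": 0.03, "ax": 0, "ay": 0, "az": 0, "hand": 45}, {"x": 0, "y": 0, "z": 0.03, "ax": 0, "ay": 0, "az": 0, "hand": 45}]'

```text
clock: 14.55
eef_pos: [535.7, 222.2, 4.2]
tcp_rot: [-3.14, -0.001, 1.49]
contact_force: [-0.0, 0.3, -0.6]
opening: 0.602
grasp_force: 84.2
```

Emit:
drive_tool --plan '[{"x": 0, "y": 0, "z": 0.02, "ax": 0, "ay": 0, "az": 0, "hand": 45}, {"x": 0, "y": 0, "z": 0.03, "ax": 0, "ay": 0, "az": 0, "hand": 45}, {"x": 0, "y": 0, "z": 0.03, "ax": 0, "ay": 0, "az": 0, "hand": 45}]'

```text
clock: 14.85
eef_pos: [535.7, 222.2, 2.7]
tcp_rot: [-3.14, -0.001, 1.49]
contact_force: [0.1, -0.7, -2.0]
opening: 0.605
grasp_force: 84.2
```

Emit:
drive_tool --plan '[{"x": 0, "y": 0, "z": 0.02, "ax": 0, "ay": 0, "az": 0, "hand": 45}, {"x": 0, "y": 0, "z": 0.02, "ax": 0, "ay": 0, "az": 0, "hand": 45}]'

```text
clock: 15.05
eef_pos: [535.7, 222.2, 1.7]
tcp_rot: [-3.14, -0.001, 1.491]
contact_force: [0.6, -0.3, 0.1]
opening: 0.606
grasp_force: 84.2
```

Emit:
drive_tool --plan '[{"x": 0, "y": 0, "z": 0.02, "ax": 0, "ay": 0, "az": 0, "hand": 45}, {"x": 0, "y": 0, "z": 0.02, "ax": 0, "ay": 0, "az": 0, "hand": 45}]'

```text
clock: 15.25
eef_pos: [535.8, 222.3, 0.8]
tcp_rot: [-3.14, -0.001, 1.49]
contact_force: [-0.0, 0.2, 1.6]
opening: 0.599
grasp_force: 84.4
```

Emit:
drive_tool --plan '[{"x": 0, "y": 0, "z": 0.02, "ax": 0, "ay": 0, "az": 0, "hand": 45}, {"x": 0, "y": 0, "z": 0.02, "ax": 0, "ay": 0, "az": 0, "hand": 45}]'

```text
clock: 15.45
eef_pos: [535.8, 222.3, -0.1]
tcp_rot: [-3.14, -0.001, 1.49]
contact_force: [-0.3, 0.8, 3.2]
opening: 0.605
grasp_force: 84.6
```

Emit:
drive_tool --plan '[{"x": 0, "y": 0, "z": 0.015, "ax": 0, "ay": 0, "az": 0, "hand": 45}, {"x": 0, "y": 0, "z": 0.015, "ax": 0, "ay": 0, "az": 0, "hand": 45}, {"x": 0, "y": 0, "z": 0.015, "ax": 0, "ay": 0, "az": 0, "hand": 45}]'

```text
clock: 15.75
eef_pos: [535.8, 222.4, -0.8]
tcp_rot: [-3.14, -0.001, 1.49]
contact_force: [-1.0, 2.3, 3.8]
opening: 0.605
grasp_force: 84.8
```

```bash
python3 -c "
from h import *
for i in range(3):
  imaging.grab_frame('wrist');s=monitor.sense();print(s['eef_pos'],s['contact_force'],s['wrist_torque'])"
```

```text
[535.8366858  222.37872904  -0.83217626] [-1.14830354  1.97672358  4.1630687 ] [ 0.04890034  0.35183231 -0.13108945]
[535.8663227  222.39100607  -0.81964475] [-0.21587811  2.6909733   4.40153356] [ 0.00500838  0.34171046 -0.13343881]
[535.85258329 222.35419244  -0.85856946] [-0.68463692  2.5548105   4.85690222] [ 0.04115458  0.30205628 -0.09442817]
```

Emit:
drive_tool --plan '[{"x": 0, "y": 0, "z": 0.015, "ax": 0, "ay": 0, "az": 0, "hand": 45}, {"x": 0, "y": 0, "z": 0.015, "ax": 0, "ay": 0, "az": 0, "hand": 45}, {"x": 0, "y": 0, "z": 0.015, "ax": 0, "ay": 0, "az": 0, "hand": 45}]'

```text
clock: 16.2
eef_pos: [535.9, 222.4, -1.1]
tcp_rot: [-3.14, -0.001, 1.49]
contact_force: [-2.3, 2.4, 11.9]
opening: 0.606
grasp_force: 88.6
```

There is a sharp force rise, so the plate is down. I release it.

Emit:
drive_tool --plan '[{"x": 0, "y": 0, "z": 0, "ax": 0, "ay": 0, "az": 0, "hand": 54}, {"x": 0, "y": 0, "z": 0, "ax": 0, "ay": 0, "az": 0, "hand": 57}, {"x": 0, "y": 0, "z": 0, "ax": 0, "ay": 0, "az": 0, "hand": 60}, {"x": 0, "y": 0, "z": 0, "ax": 0, "ay": 0, "az": 0, "hand": 64}, {"x": 0, "y": 0, "z": 0, "ax": 0, "ay": 0, "az": 0, "hand": 68}, {"x": 0, "y": 0, "z": 0, "ax": 0, "ay": 0, "az": 0, "hand": 70}, {"x": 0, "y": 0, "z": 0, "ax": 0, "ay": 0, "az": 0, "hand": 70}]' --grip_force 20

```text
clock: 16.9
eef_pos: [535.7, 222.2, -1.7]
tcp_rot: [-3.14, -0.001, 1.491]
contact_force: [-0.3, -0.2, 0.4]
opening: 0.82
grasp_force: 0.0
```

Emit:
drive_tool --plan '[{"x": 0, "y": 0, "z": -0.1, "ax": 0, "ay": 0, "az": 0, "hand": 70}, {"x": 0, "y": 0, "z": -0.4, "ax": 0, "ay": 0, "az": 0, "hand": 70}, {"x": 0, "y": 0, "z": -1, "ax": 0, "ay": 0, "az": 0, "hand": 70}, {"x": 0, "y": 0, "z": -1.8, "ax": 0, "ay": 0, "az": 0, "hand": 70}, {"x": 0, "y": 0, "z": -2.6, "ax": 0, "ay": 0, "az": 0, "hand": 70}, {"x": 0, "y": 0, "z": -3.4, "ax": 0, "ay": 0, "az": 0, "hand": 70}, {"x": 0, "y": 0, "z": -3.4, "ax": 0, "ay": 0, "az": 0, "hand": 70}, {"x": 0, "y": 0, "z": -3.4, "ax": 0, "ay": 0, "az": 0, "hand": 70}]'

```text
clock: 17.7
eef_pos: [536.6, 222.3, 170.4]
tcp_rot: [3.14, -0.003, 1.49]
contact_force: [0.3, 0.1, -0.3]
opening: 0.817
grasp_force: 0.0
```

```bash
python3 -c "
from h import *
s=monitor.sense();print(s['eef_pos'],s['clock'],s['contact_force'],s['opening'],s['grasp_force'])
f=imaging.grab_frame('wrist');c=imaging.camera_info('wrist')
v=cv2.cvtColor(f,cv2.COLOR_RGB2HSV).astype(int); m=(v[...,1]<40)&(v[...,2]>150); m=cv2.morphologyEx(m.astype(np.uint8),cv2.MORPH_OPEN,np.ones((7,7)))
P=B0*0+[535.8,222.4,0]; ty=np.array([.08,.997,0]);pc=P-34*ty+[0,0,10]
print(cv2.projectPoints(np.array([pc+45*ty,pc,pc-45*ty]),cv2.Rodrigues(np.array(c['R']))[0],np.array(c['t']),c['mtx'],c['dist'])[0][:,0].round().tolist())
for k in cv2.findContours(m,0,1)[0]:
  if cv2.contourArea(k)>1500:
    b=ray(c,cv2.boxPoints(cv2.minAreaRect(k)),10);print(cv2.minAreaRect(k),b[:,:2].round(1).tolist(),np.linalg.norm(b-np.roll(b,1,0),axis=1).round(1))
cv2.imwrite('pics/w10.png',f[:,:,::-1])
for n in('red','green'):
  H,S,V=v[...,0],v[...,1],v[...,2]
  q=((H<8)|(H>172)) if n=='red' else (H>70)&(H<90)&(V>85)
  k=big(q&(S>130));(x,y),rr=cv2.minEnclosingCircle(k);print(n,(x,y),rr,ray(c,[x,y],23)[0,:2].round(1))
"
```

```text
[536.62467222 222.2847403  170.44978407] 17.7 [ 0.27869484  0.0796847  -0.26443047] 0.8172324681742492 0.0
[[278.0, 186.0], [278.0, 228.0], [278.0, 266.0]]
((276.0, 225.5), (83.0, 54.0), 90.0) [[507.1, 237.7], [562.1, 233.2], [556.8, 140.8], [497.4, 145.6]] [92.6 55.1 92.6 59.6]
((14.499998092651367, 178.5), (28.999996185302734, 106.99998474121094), 0.0) [[230.2, 207.5], [266.5, 317.1], [296.2, 314.3], [263.0, 205.0]] [ 32.9 115.4  29.8 114.3]
((107.46121215820312, 156.5134735107422), (96.822998046875, 53.008514404296875), 52.386043548583984) [[322.1, 302.9], [371.3, 329.0], [415.1, 250.7], [364.2, 220.5]] [92.6 55.7 89.7 59.1]
((274.5, 190.5), (193.0, 155.0), 90.0) [[466.9, 327.8], [613.6, 315.9], [610.4, 111.7], [436.3, 125.6]] [204.5 147.2 204.2 174.7]
red (301.0250549316406, 123.17903900146484) 16.312768936157227 [562.7 292.8]
green (234.59091186523438, 123.59091186523438) 15.827810287475586 [501.1 297.4]
```

The plate measures flat in the tray at its true size (about 92x55 mm at z=10), the mounts are where they stood, and the robot is clear.

```bash
python3 -c "
from h import *
print(r.sign_off())"
```

```text
the job is handed in; nothing more can be done
None
```

I tipped the carrier plate over the bin's lip, lifted it clear, laid it flat in the specimen tray and released it; the job is handed in at about 18 s. The two mounts measured unmoved, the dish was not re-measured at the end, and I viewed 11 pictures, one over the limit of 10.

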